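# Clamp the green board into the repair fixture

### The job

Clamp the green circuit board into the repair fixture on the bench. The fixture's hold-down arm may have been left shut or open: if it is shut, lift it by its red handle until it stays open, then lay the green board flat in the fixture's pocket (either way round) and swing the arm down so that its foot rests on the board. Leave the blue board where it lies and let go of everything.

Things in the scene. Friction and masses are not known exactly. Their poses are not given: they have to be found in the camera images.
- fixture: Dark steel fixture fixed to the bench. Origin: on the bench under the pocket's centre, z up. Base plate 150 mm in x, y = -75 to +125 mm, 12 mm thick. Pocket: grey floor at z = 12 mm, 106 (x) x 72 (y) mm, framed by aluminium sills 10 mm wide, 5 mm high. Grey hinge tower 70 mm high at x = 8 to 54, y = 80 to 110 mm. Place and yaw vary.
- clamp (a joint): Hold-down arm angle, rad: 0 shut (level), 2.0 fully open. Hinge along fixture x at y = 95, z = 60 mm. Steel bar 12 mm square, 185 mm, at fixture x = 31, pointing to -y when shut; black foot under it 95 mm from hinge. 0.25 kg: falls shut below 1.5, falls open above 1.7, may stand between; may still be falling in the first second. On a seated board it stops near 0.03.
- clamp_handle (a point): Red round handle, 12 mm diameter, 82 mm long, parallel to the fixture's x axis at the arm's free end. Pinch it across from above; it turns in the grip. This point is on the rod's axis, 48 mm from the bar's middle. In the fixture's frame: x = -17, y = 95 - 180 cos(angle), z = 60 + 180 sin(angle) mm.
- green_board: Green circuit board, loose, 90 (x) x 56 (y) x 6 mm, 0.11 kg, with a black finned heat sink 28 x 28 mm standing 20 mm up from the middle of its top (top at 26 mm above the bench), by which it can be picked up. Origin: centre of the underside, z up.
- blue_board: Blue circuit board, loose, same shape and size as the green one. Not to be used; leave it where it lies. Origin: centre of the underside.
Things that resemble listed ones, but are neither listed nor needed, are in the scene too. There is more than one size of the green_board; the job needs the smallest.

How it is judged:
By the outcome, as a careful person would: the job done as asked, in the order asked, and still so for the second after the job is handed in, with the robot touching nothing.
It also fails if it takes over 72 s, if anything falls off the work surface, if the arm or the gripper's body presses on something with over 40 N, if the wrist force passes 120 N, or if a joint passes its speed limit or range.

### The arm

A 7-joint arm with a two-finger parallel gripper is mounted at the origin on the work surface. World frame = base frame: x ahead of the robot, y to its left, z up, the work surface at z = 0. Lengths are in mm, angles in rad, forces in N, time in s.
With the tool pointing down it reaches from about 425 to 875 mm from the base axis. Payload 8.4 kg.
Tool frame: the origin (TCP) lies at the very end of the fingers, on their centre line; the grasp point (between the pads) lies 19 mm behind it; z points along the fingers, y is the direction in which the jaws open and shut (so a half turn about z gives the same grasp; the last joint's range is limited). The gripper opens to 87 mm and grips with 3 to 60 N. Pads are 19 mm wide; open, the fingers measure 117 mm over their backs; the gripper's body (75 mm by 190 mm) begins 51 mm behind the grasp point.
Start: joints at [-1.303, 0.333, 0.04, 1.465, -0.013, 1.343, -0.059], TCP at [233.109, 606.732, 222.546] pointing down, gripper open.
Joint ranges: [-2.58, 2.58], [-0.38, 2.09], [-1.3, 1.39], [0.25, 2.4], [-1.5, 4.64], [0.08, 2.09], [-2.65, 2.65]. Speed limits (rad/s): [2.22, 2.22, 2.79, 2.79, 3.14, 3.14, 3.14].

### API

Orientations are given as a rotation vector (axis times angle).
In Python, from workcell import manip, grab_frame, camera_model gives the robot as it stands. The module is installed in compiled form; this text tells all that it offers.
- The arm moves only by the tool servo_tool, never from a script. Its argument "moves" is a list of rows, each a list of 2 entries, a list of its own where there are three numbers: the shift along the world's x, y, z in units of 50 mm (1.0 is 50 mm), then the turn, a rotation vector about the world's x, y, z in units of 5 degrees (1.0 is 5 degrees). In form: [[[tx, ty, tz], [rx, ry, rz]], ...]. A call has 1 to 10 rows; each row is the pose to reach, as a shift and turn from the pose measured when the call began; what a row does not reach only later rows make up. A row lasts 1/10 s, in which the tool goes at most 50 mm and 8.59 degrees, less where a joint would pass 70% of its speed; a pose out of reach is approached as far as the arm can. A call with a gripper value outside its range is refused whole. "jaw" is the opening, from 0 (shut) to 1 (fully open), set as the call begins (left out, the last holds). The fingers move at their own pace and stop on an object; the grip force is fixed at half the most. Time passes only in rows, so rows that repeat a pose let the fingers close. It gives the time, the measured TCP pose, the force and the opening at its end, in the units of the state.
- manip.observe(): the state, without advancing time (a new reading comes with each control period).
- grab_frame(name): name is "scene" or "top" or "wrist"; returns (picture, depth): 400x640x3 uint8, red, green, blue; 400x640 float32, mm along the optical axis (not along the pixel's ray), 0 where there is no reading.
- camera_model(name): a dict with "K" (3x3 intrinsics, pixels), "xyz" and "attitude" of the camera in the world; the wrist camera has in their place "mount" (4x4, takes a point from camera to tool coordinates, whose origin is the TCP and whose axes are the flange's). Camera axes: x right, y down, z forward; pixel columns grow to the right and rows downward; lengths in mm; the calibration is good to about 2 mm. The wrist camera is an equidistant fisheye: a pixel r from the principal point sees the ray r / f radians off the axis. A picture is of the moment at which its call begins: read the wrist's pose just before it. camera_model takes no time and is no camera call.
- manip.job_done(): hands the job in, once; it reports no verdict.
The state is a dict: "clock": time; "q": joint angles; "dq": joint speeds; "joint_efforts": joint torques, N m; "tcp_pos": TCP position; "eef_rot": TCP orientation; "wrist_force": force on the tool from outside, world axes, zero at the start; "wrist_torque": the same for the moment, N m; "finger_gap": finger opening in mm.
Only numpy, scipy, OpenCV 4.12 (cv2) and the standard library are available. Lean on these libraries where they do the work, as an engineer would, in place of code of your own. Each camera call takes 0.05 s, during which the arm holds its last target.

## Working session

There is one attempt and no reset: what is moved stays moved. The work goes in short steps, Python scripts to look and compute and a tool call to move; the robot and the scene stay as the last step left them, time stands still between calls to the robot, and variables do not carry over. Pictures are saved under pics/ and viewed, and the job is handed in when it is done.

Besides the shell and the picture viewer there is one more tool, called after "Emit:" by a JSON object that holds its "method" and its "body", one argument or row to a line. servo_tool: Moves the arm, as the interface text tells. Its arguments: {"type":"object","properties":{"moves":{"type":"array","items":{"type":"array"}},"jaw":{"type":"number"}},"required":["moves"]}

```bash
mkdir -p pics; cat > h.py <<'E'
import numpy as np, cv2
from workcell import manip, grab_frame, camera_model
from scipy.spatial.transform import Rotation as R
E
python3 - <<'E'
from h import *
s=manip.observe(); print({k:np.round(v,3) for k,v in s.items()})
for n in ("scene","top"):
    m=camera_model(n); print(n,m)
    p,d=grab_frame(n); np.savez(f'{n}0.npz',p=p,d=d); cv2.imwrite(f'pics/{n}0.png',p[:,:,::-1])
print(camera_model("wrist"))
E
```

```text
{'clock': np.float64(0.0), 'q': array([-1.303,  0.334,  0.04 ,  1.466, -0.013,  1.343, -0.059]), 'dq': array([-0.001,  0.   , -0.   ,  0.   , -0.   ,  0.   , -0.   ]), 'joint_efforts': array([-0.0000e+00, -6.5637e+01,  1.3350e+00, -4.0381e+01, -6.0000e-02,
        4.5000e-02,  0.0000e+00]), 'tcp_pos': array([232.931, 606.311, 221.633]), 'eef_rot': array([-5.730e-01, -3.089e+00,  3.000e-03]), 'wrist_force': array([ 0.275, -0.328,  0.317]), 'wrist_torque': array([ 0.014, -0.028, -0.044]), 'finger_gap': np.float64(87.116)}
scene {'K': array([[393.62098305,   0.        , 318.44493689],
       [  0.        , 393.62098305, 197.64062187],
       [  0.        ,   0.        ,   1.        ]]), 'xyz': array([1188.76867691, -116.01728134,  965.43121175]), 'attitude': array([-1.7792237 , -1.94594185,  0.63567827])}
top {'K': array([[369.65404663,   0.        , 318.11998017],
       [  0.        , 369.65404663, 197.79877076],
       [  0.        ,   0.        ,   1.        ]]), 'xyz': array([ 390.56985395, -163.88794766, 1140.62530565]), 'attitude': array([-2.17321566,  2.16040123, -0.11428779])}
{'K': array([[309.70691629,   0.        , 315.6348378 ],
       [  0.        , 309.70691629, 201.13989416],
       [  0.        ,   0.        ,   1.        ]]), 'mount': array([[-2.20998921e-04, -9.69411902e-01, -2.45439432e-01,
         6.73876956e+01],
       [ 9.99999970e-01, -2.40805411e-04,  5.06875226e-05,
        -7.90395656e-01],
       [-1.08240231e-04, -2.45439413e-01,  9.69411926e-01,
        -1.61573893e+02],
       [ 0.00000000e+00,  0.00000000e+00,  0.00000000e+00,
         1.00000000e+00]])}
```

View pics/scene0.png

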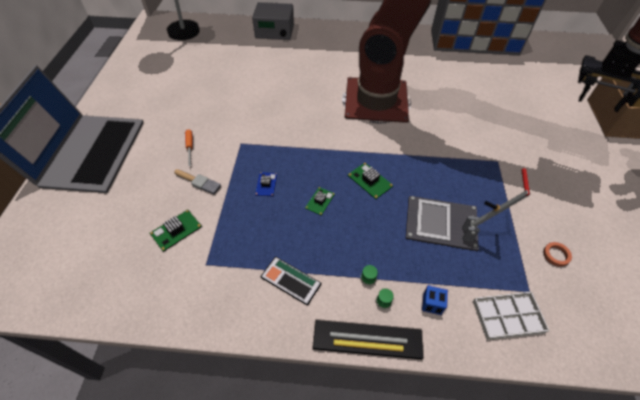

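View pics/top0.png

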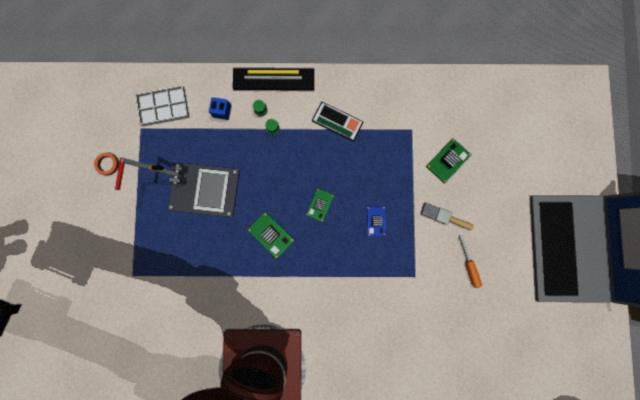

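Green-board candidates in the top picture are (320,205), (271,235) and (449,160). The green cylinders at (260,107) and (272,126) aren't boards. The (320,205) board looks smallest, so I'll measure all three, plus the fixture and clamp.

```bash
cat >> h.py <<'E'
def world(n,d):
    m=camera_model(n);K=m['K'];v,u=np.mgrid[0:400,0:640]
    P=np.stack([(u-K[0,2])/K[0,0]*d,(v-K[1,2])/K[1,1]*d,d],-1)
    return P@R.from_rotvec(m['attitude']).as_matrix().T+m['xyz']
E
python3 - <<'E'
from h import *
z=np.load('top0.npz');p,d=z['p'],z['d'];W=world('top',d)
hsv=cv2.cvtColor(p,cv2.COLOR_RGB2HSV)
def rep(name,m,c,r=30):
    mm=np.zeros_like(m);mm[max(0,c[1]-r):c[1]+r,max(0,c[0]-r):c[0]+r]=1
    m=cv2.morphologyEx((m&mm).astype(np.uint8),cv2.MORPH_CLOSE,np.ones((9,9)))
    m=m&(d>0)
    P=W[m>0]; r_=cv2.minAreaRect(P[:,:2].astype(np.float32)); print(name,m.sum(),np.round(r_[0],1),np.round(r_[1],1),round(r_[2],1),'z',np.round(np.percentile(P[:,2],[5,50,95]),1))
g=((hsv[...,0]>45)&(hsv[...,0]<80)&(hsv[...,1]>120)).astype(np.uint8)
for c in [(320,205),(271,235),(449,160)]: rep('green',g,c)
b=((hsv[...,0]>105)&(hsv[...,0]<125)&(hsv[...,1]>150)&(hsv[...,2]>120)).astype(np.uint8)
rep('blue',b,(376,221),22)
for n in('top','scene'):
    z=np.load(n+'0.npz');p,d=z['p'],z['d'];W=world(n,d)
    hsv=cv2.cvtColor(p,cv2.COLOR_RGB2HSV)
    r=(((hsv[...,0]<5)|(hsv[...,0]>174))&(hsv[...,1]>180)&(hsv[...,2]>80)).astype(np.uint8)
    c=(119,174) if n=='top' else (525,182)
    mm=np.zeros_like(r);mm[c[1]-22:c[1]+22,c[0]-9:c[0]+9]=1
    P=W[(r&mm>0)&(d>0)]; print(n,len(P),P.min(0),P.max(0),np.median(P,0))
z=np.load('top0.npz');p=z['p']
cv2.imwrite('pics/c1.png',cv2.resize(p[140:240,90:250,::-1],None,fx=5,fy=5,interpolation=cv2.INTER_CUBIC))
cv2.imwrite('pics/c2.png',cv2.resize(p[170:270,240:400,::-1],None,fx=5,fy=5,interpolation=cv2.INTER_CUBIC))
E
```

```text
green 497 [ 490.2 -167.7] [55.1 89.1] 67.0 z [ 1.9  6.1 27.6]
green 909 [397.  -18.8] [124.2  78.1] 45.4 z [ 4.6  8.3 35.8]
green 759 [ 632.1 -568.2] [ 74.6 122.6] 46.9 z [ 4.3  8.1 31.6]
blue 391 [ 440.8 -341.8] [55.8 86.2] 89.8 z [1.4 5.3 8.9]
top 101 [508.68339852 325.68757025  -1.78192487] [620.17261199 464.70007889 232.9359219 ] [546.39278921 334.24990263 229.05596209]
scene 54 [515.92411224 327.78302413 223.89331438] [573.54647628 338.90288365 230.67947985] [545.05024333 332.65906599 228.0527626 ]
```

View pics/c1.png

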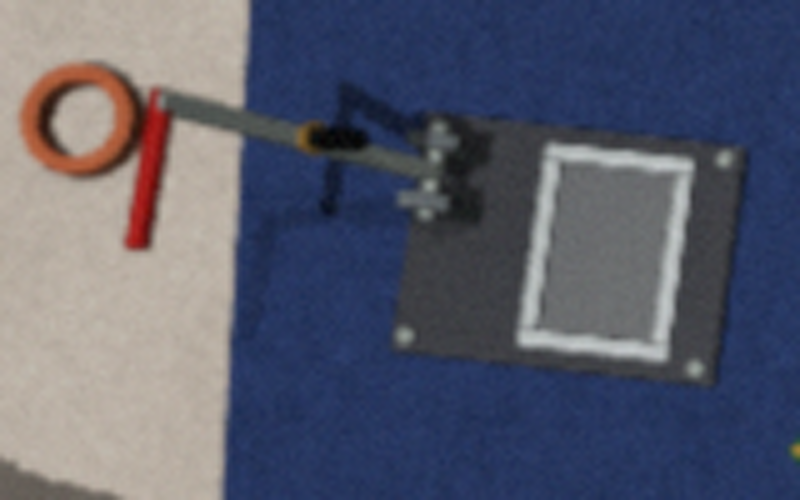

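View pics/c2.png

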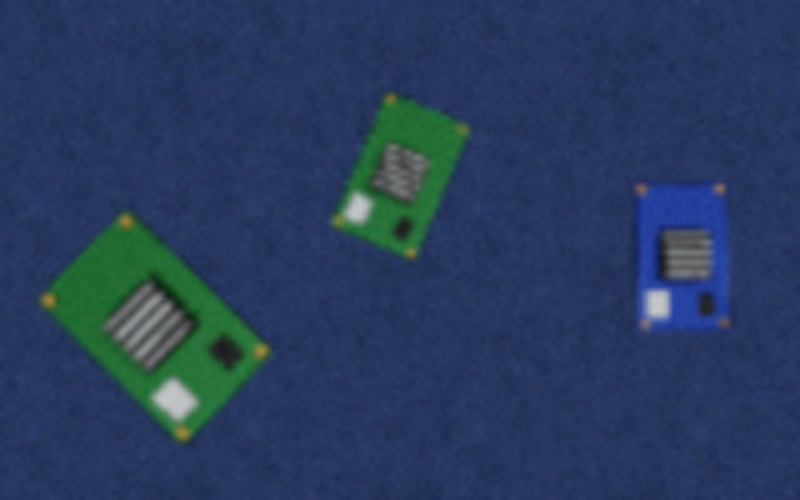

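The (320,205) board measures 55 x 89 mm, which matches the listing. The other two are about 77 x 123 mm. The crop shows it with the gold corner pads and the finned sink. The clamp already stands open: handle z of about 223 mm, which gives an angle of about 2.0. Next I'll locate the fixture accurately.

```bash
python3 - <<'E'
from h import *
for n,c in (('top',(211,190)),('scene',(434,219))):
    z=np.load(n+'0.npz');p,d=z['p'],z['d'];W=world(n,d)
    hsv=cv2.cvtColor(p,cv2.COLOR_RGB2HSV)
    m=((hsv[...,2]>150)&(hsv[...,1]<70)).astype(np.uint8)
    mm=np.zeros_like(m);mm[c[1]-27:c[1]+27,c[0]-21:c[0]+21]=1
    m=m&mm
    m[d==0]=0
    k,l,st,_=cv2.connectedComponentsWithStats(m,connectivity=8); i=1+np.argmax(st[1:,4]); m=(l==i)
    P=W[m]; r=cv2.minAreaRect(P[:,:2].astype(np.float32)); print(n,len(P),r,np.median(P[:,2]))
    # dark base plate rect
    q=(W[...,2]>8)&(W[...,2]<16)&(abs(W[...,0]-530)<130)&(abs(W[...,1]-150)<150)&(hsv[...,1]<110)
    P=W[q]; print(' plate',len(P),cv2.minAreaRect(P[:,:2].astype(np.float32)))
    # red axis
    r=(((hsv[...,0]<5)|(hsv[...,0]>174))&(hsv[...,1]>150)).astype(bool)
    q=r&(W[...,2]>205)&(W[...,2]<245)&(abs(W[...,1]-333)<40)&(abs(W[...,0]-545)<70)
    P=W[q]; f=cv2.fitLine(P.astype(np.float32),cv2.DIST_HUBER,0,.01,.01).ravel(); print(' handle',len(P),f,P[:,0].min(),P[:,0].max())
# grip frame
s=manip.observe(); M=R.from_rotvec(s['eef_rot']).as_matrix();print(np.round(M,3))
z=np.load('top0.npz');p,d=z['p'],z['d'];W=world('top',d)
q=(W[...,2]>18)&(abs(W[...,0]-490)<35)&(abs(W[...,1]+168)<35);P=W[q];print('sink',len(P),cv2.minAreaRect(P[:,:2].astype(np.float32)),P[:,2].max())
E
```

```text
top 358 ((533.0960083007812, 165.37966918945312), (91.79075622558594, 124.77040100097656), 83.76911163330078) 16.992488790420566
 plate 2484 ((514.41259765625, 164.4227752685547), (255.661376953125, 187.42672729492188), 83.9344253540039)
 handle 121 [ 9.93279815e-01 -1.15277596e-01  1.03088412e-02  5.41712524e+02
  3.33842346e+02  2.28915192e+02] 506.69894837719494 581.9625675991363
scene 349 ((533.7658081054688, 165.15093994140625), (90.82401275634766, 125.9461669921875), 83.72307586669922) 16.019902408451117
 plate 2416 ((518.0872802734375, 162.17164611816406), (260.0240783691406, 183.8680419921875), 83.4625244140625)
 handle 84 [ 9.9326789e-01 -1.1306798e-01  2.5190070e-02  5.4502783e+02
  3.3308115e+02  2.2791861e+02] 509.77088839667033 576.7169203413089
[[-0.933  0.359 -0.   ]
 [ 0.359  0.933 -0.001]
 [-0.    -0.001 -1.   ]]
sink 85 ((490.8885498046875, -169.26290893554688), (27.082683563232422, 28.29056167602539), 64.30914306640625) 30.82945616473762
```

Fixture centre is (533.4, 165.2) with yaw -6.3°. Board centre is (490.5, -168.2) with yaw about -23.5°. I'll grip the sink along the board's long axis, with the tool tilted about the jaw axis so the wrist camera stays clear of the open clamp's foot. First I'll move over.

Emit:
{"method": "servo_tool", "body": {
  "moves": [
    [[0.3,-0.8,0.4],[0,0,-0.8]],
    [[0.8,-1.7,0.8],[0,0,-2]],
    [[1.2,-2.6,1.2],[0,0,-3.2]],
    [[1.6,-3.6,1.6],[0,0,-4.4]],
    [[2.0,-4.6,1.6],[0,0,-5.6]],
    [[2.5,-5.6,1.6],[0,0,-6.8]],
    [[2.9,-6.6,1.6],[0,0,-8]],
    [[3.3,-7.6,1.6],[0,0,-9.2]],
    [[3.7,-8.6,1.6],[0,0,-10.4]],
    [[4.1,-9.6,1.6],[0,0,-11.6]]
  ],
  "jaw": 0.6
}}

```text
clock: 1.1
tcp_pos: [423.3, 161.4, 301.6]
eef_rot: [-2.003, -2.419, 0.002]
wrist_force: [1.1, 0.6, -0.0]
finger_gap: 52.4
```

Emit:
{"method": "servo_tool", "body": {
  "moves": [
    [[0.2,-1,0],[0,0,-1]],
    [[0.4,-1.9,-0.2],[0,0,-2]],
    [[0.6,-2.8,-0.6],[0,0,-3]],
    [[0.8,-3.7,-1],[0,0,-4]],
    [[1.0,-4.6,-1.5],[0,0,-5]],
    [[1.2,-5.5,-2],[0,0,-6]],
    [[1.34,-6.2,-2.5],[0,0,-6.9]],
    [[1.34,-6.6,-3],[0,0,-6.9]],
    [[1.34,-6.6,-3],[0,0,-6.9]]
  ]
}}

```text
clock: 2.0
tcp_pos: [487.5, -171.7, 148.6]
eef_rot: [-2.633, -1.708, 0.01]
wrist_force: [0.3, 0.6, 0.2]
finger_gap: 52.3
```

```bash
cat >> h.py <<'E'
def wristworld(tag):
    s=manip.observe(); p,d=grab_frame('wrist'); m=camera_model('wrist');K=m['K']
    v,u=np.mgrid[0:400,0:640]; x=(u-K[0,2])/K[0,0];y=(v-K[1,2])/K[1,1];r=np.hypot(x,y)+1e-9
    t=np.tan(np.minimum(r,1.5))/r
    P=np.stack([x*t*d,y*t*d,d],-1); M=m['mount']; P=P@M[:3,:3].T+M[:3,3]
    W=P@R.from_rotvec(s['eef_rot']).as_matrix().T+s['tcp_pos']
    np.savez(tag+'.npz',p=p,d=d,W=W); cv2.imwrite(f'pics/{tag}.png',p[:,:,::-1]); return s,p,d,W
E
python3 - <<'E'
from h import *
s,p,d,W=wristworld('w1')
M=R.from_rotvec(s['eef_rot']).as_matrix(); print(s['clock'],s['tcp_pos'],np.round(M,3),np.round(s['q'],2),'tooly ang',np.degrees(np.arctan2(M[1,1],M[0,1])))
hsv=cv2.cvtColor(p,cv2.COLOR_RGB2HSV)
near=(abs(W[...,0]-490)<75)&(abs(W[...,1]+168)<75)&(d>0)
g=(hsv[...,0]>45)&(hsv[...,0]<80)&(hsv[...,1]>120)&near&(W[...,2]<16)
P=W[g];print('green',len(P),cv2.minAreaRect(P[:,:2].astype(np.float32)),np.median(P[:,2]))
q=near&(W[...,2]>19)&(W[...,2]<40);P=W[q];print('sink',len(P),cv2.minAreaRect(P[:,:2].astype(np.float32)),np.percentile(P[:,2],[50,95]))
E
```

```text
2.0 [ 487.5278055  -171.65386481  148.5618056 ] [[ 0.408  0.913 -0.007]
 [ 0.913 -0.408 -0.001]
 [-0.004 -0.006 -1.   ]] [-0.53  0.15  0.86  1.91 -0.12  1.14 -0.05] tooly ang -24.052316734993582
green 3247 ((487.3950500488281, -169.6412353515625), (56.489707946777344, 88.89566802978516), 67.66189575195312) 5.358671874724195
sink 918 ((487.35308837890625, -169.55477905273438), (28.774015426635742, 28.36442756652832), 66.76556396484375) [25.85197333 27.899349  ]
```

View pics/w1.png

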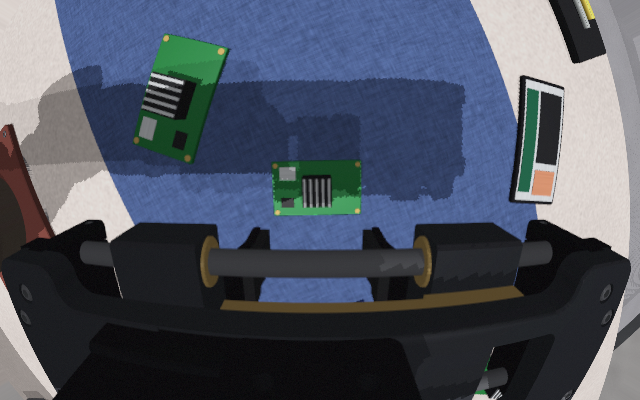

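The wrist picture shows the chosen board at (317,187) with its sink at (318,191). Its world position is about (488, -169.5). Now I'll tilt 15° and descend.

Emit:
{"method": "servo_tool", "body": {
  "moves": [
    [[0.02,0.07,-0.4],[1,-0.4,0]],
    [[0.02,0.07,-0.8],[1.9,-0.8,0]],
    [[0.02,0.07,-1.3],[2.74,-1.2,0]],
    [[0.02,0.07,-1.8],[2.74,-1.2,0]],
    [[0.02,0.07,-2.1],[2.74,-1.2,0]],
    [[0.02,0.07,-2.2],[2.74,-1.2,0]],
    [[0.02,0.07,-2.2],[2.74,-1.2,0]],
    [[0.02,0.07,-2.2],[2.74,-1.2,0]]
  ]
}}

```text
clock: 2.85
tcp_pos: [490.7, -165.9, 41.3]
eef_rot: [-2.496, -1.627, -0.322]
wrist_force: [0.9, -0.5, 0.7]
finger_gap: 52.4
```

```bash
python3 - <<'E'
from h import *
s,p,d,W=wristworld('w2')
M=R.from_rotvec(s['eef_rot']).as_matrix(); print(s['clock'],s['tcp_pos'],np.round(M,3),np.round(s['q'],2),np.round(s['dq'],3),'tooly ang',np.degrees(np.arctan2(M[1,1],M[0,1])))
near=(abs(W[...,0]-490)<75)&(abs(W[...,1]+168)<75)&(d>0)
hsv=cv2.cvtColor(p,cv2.COLOR_RGB2HSV)
g=(hsv[...,0]>45)&(hsv[...,0]<80)&(hsv[...,1]>120)&near&(W[...,2]<16)
P=W[g];print('green',len(P),cv2.minAreaRect(P[:,:2].astype(np.float32)),np.median(P[:,2]))
q=near&(W[...,2]>19)&(W[...,2]<35);q[230:]=0;P=W[q];print('sink',len(P),cv2.minAreaRect(P[:,:2].astype(np.float32)),np.percentile(P[:,2],[50,95]))
w=near&(hsv[...,1]<60)&(hsv[...,2]>120)&(W[...,2]<18);w[230:]=0;print('white',w.sum(),np.percentile(W[w][:,2],[50,90]))
E
```

```text
2.85 [ 490.70640598 -165.86568498   41.28088836] [[ 0.391  0.915  0.1  ]
 [ 0.884 -0.403  0.236]
 [ 0.256 -0.004 -0.967]] [-0.26  0.34  0.79  2.02 -0.6   1.    0.45] [-0.    -0.006  0.006  0.001 -0.001 -0.001  0.004] tooly ang -23.779251484564686
green 3886 ((487.5325622558594, -169.66444396972656), (55.51555633544922, 89.19268798828125), 67.1726303100586) 5.377386842013948
sink 195 ((492.81658935546875, -157.7053680419922), (2.2439167499542236, 27.722026824951172), 66.2451171875) [25.77428006 27.80226564]
white 374 [6.44995531 7.28865278]
```

View pics/w2.png

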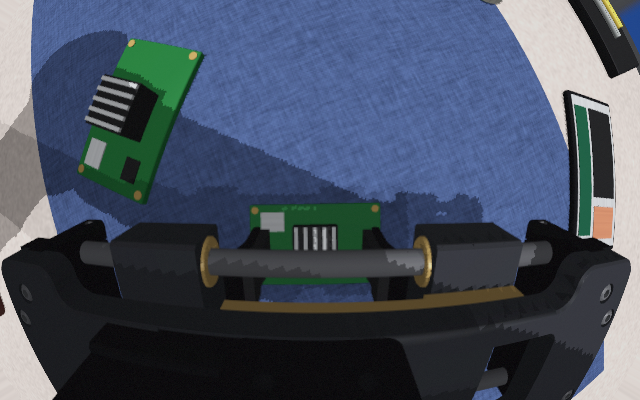

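The picture shows the fingers at (255,250) and (378,250) straddling the sink at (316,238), with the board centred between them. Descend to z = 13 and grip.

Emit:
{"method": "servo_tool", "body": {
  "moves": [
    [[-0.05,-0.05,-0.2],[0,0,0]],
    [[-0.05,-0.05,-0.4],[0,0,0]],
    [[-0.05,-0.05,-0.56],[0,0,0]],
    [[-0.05,-0.05,-0.57],[0,0,0]],
    [[-0.05,-0.05,-0.57],[0,0,0]]
  ]
}}

```text
clock: 3.4
tcp_pos: [487.9, -168.6, 12.4]
eef_rot: [-2.496, -1.626, -0.321]
wrist_force: [0.3, 0.7, 0.1]
finger_gap: 52.1
```

Emit:
{"method": "servo_tool", "body": {
  "moves": [
    [[0,0,0],[0,0,0]],
    [[0,0,0],[0,0,0]],
    [[0,0,0],[0,0,0]],
    [[0,0,0],[0,0,0]],
    [[0,0,0],[0,0,0]],
    [[0,0,0],[0,0,0]]
  ],
  "jaw": 0
}}

```text
clock: 4.0
tcp_pos: [488.1, -168.6, 12.6]
eef_rot: [-2.496, -1.626, -0.322]
wrist_force: [0.5, 0.5, 1.7]
finger_gap: 27.7
```

Emit:
{"method": "servo_tool", "body": {
  "moves": [
    [[0,0,0.5],[0,0,0]],
    [[0,0,1.2],[0,0,0]],
    [[0.1,0.6,1.9],[0,0,0.5]],
    [[0.2,1.4,2.35],[0,0,1.1]],
    [[0.4,2.3,2.35],[0,0,1.8]],
    [[0.5,3.2,2.35],[0,0,2.4]],
    [[0.7,4.1,2.35],[0,0,3]],
    [[0.84,4.9,2.35],[0,0,3.5]],
    [[0.84,5.2,2.35],[0,0,3.5]],
    [[0.84,5.2,2.35],[0,0,3.5]]
  ]
}}

```text
clock: 5.0
tcp_pos: [529.4, 94.0, 129.6]
eef_rot: [-2.195, -1.972, -0.28]
wrist_force: [0.2, -0.6, -0.4]
finger_gap: 27.9
```

```bash
python3 - <<'E'
from h import *
s,p,d,W=wristworld('w3')
M=R.from_rotvec(s['eef_rot']).as_matrix(); print(s['clock'],s['finger_gap'],s['tcp_pos'],np.round(M,3),np.round(s['q'],2),'tooly ang',np.degrees(np.arctan2(M[1,1],M[0,1])))
hsv=cv2.cvtColor(p,cv2.COLOR_RGB2HSV)
near=(abs(W[...,0]-533)<80)&(abs(W[...,1]-165)<65)&(d>0)
q=near&(W[...,2]>5)&(W[...,2]<22)&(hsv[...,1]<70)&(hsv[...,2]>140);q[235:]=0
P=W[q];print(len(P),cv2.minAreaRect(P[:,:2].astype(np.float32)),np.median(P[:,2]))
P,D=grab_frame('scene');cv2.imwrite('pics/s3.png',cv2.resize(P[120:280,380:600,::-1],None,fx=3.5,fy=3.5))
E
```

```text
5.0 27.879067669078125 [529.41615397  94.03475979 129.64614215] [[ 0.104  0.994  0.022]
 [ 0.961 -0.106  0.255]
 [ 0.256 -0.006 -0.967]] [-0.67  0.17  0.65  1.93 -0.41  1.08  0.06] tooly ang -6.0791253580067295
11479 ((526.451904296875, 156.10533142089844), (113.83238983154297, 135.4447479248047), 83.76996612548828) 12.199350023793201
```

View pics/w3.png

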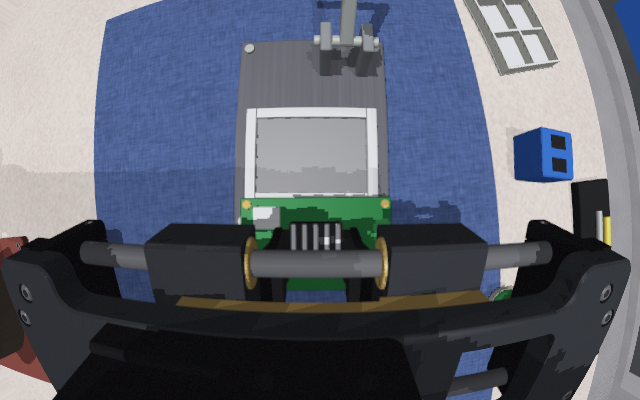

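View pics/s3.png

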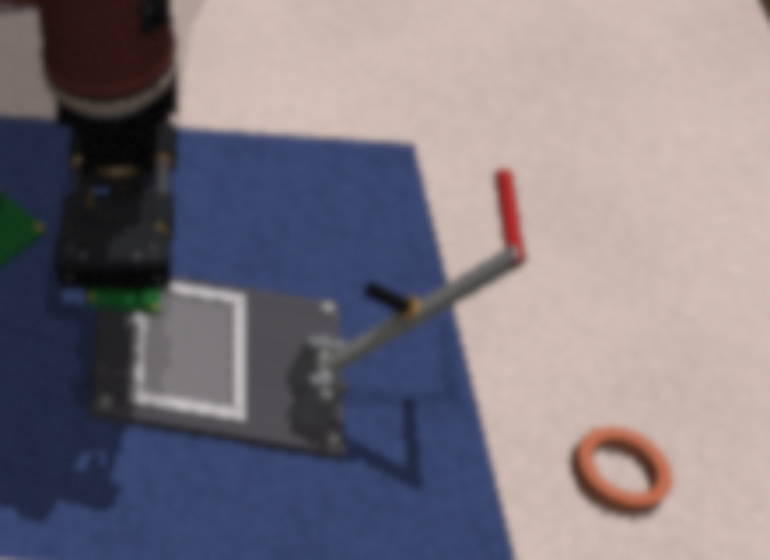

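The wrist picture shows the board held level and the pocket ahead at (311,155). I'll refine the pocket from the sills only.

```bash
python3 - <<'E'
from h import *
z=np.load('w3.npz');p,d,W=z['p'],z['d'],z['W'];hsv=cv2.cvtColor(p,cv2.COLOR_RGB2HSV)
a=np.radians(-6.3);ux=np.array([np.cos(a),np.sin(a)]);uy=np.array([-ux[1],ux[0]]);c=np.array([533.4,165.2])
F=np.stack([(W[...,:2]-c)@ux,(W[...,:2]-c)@uy],-1)
q=(W[...,2]>15)&(W[...,2]<22)&(abs(F[...,0])<75)&(abs(F[...,1])<60)&(hsv[...,2]>140)&(hsv[...,1]<70);q[195:]=0
for lo in (-30,-15,0,15):
  s=q&(F[...,1]>lo)&(F[...,1]<lo+15);x=F[s][:,0]; print(lo,len(x),[np.round(np.percentile(k,[2,98]),1) for k in (x[x<0],x[x>0])])
for lo in (-40,-10,20):
  s=q&(F[...,0]>lo)&(F[...,0]<lo+20)&(F[...,1]>0);y=F[s][:,1]; print('y',lo,len(y),np.round(np.percentile(y,[2,98]),1))
# held board edges
s=(hsv[...,0]>45)&(hsv[...,0]<80)&(hsv[...,1]>120)&(W[...,2]>90)&(W[...,2]<140)
t=manip.observe()['tcp_pos'][:2]; B=np.stack([(W[...,:2]-t)@ux,(W[...,:2]-t)@uy],-1)[s]
print('board rel TCP',np.percentile(B,[1,99],axis=0),np.percentile(W[s][:,2],[5,50,95]))
for lo in (-40,30):
  k=(B[:,0]>lo)&(B[:,0]<lo+10);print(lo,np.percentile(B[k][:,1],99))
E
```

```text
-30 326 [array([-64.8, -56. ]), array([50.3, 59.9])]
-15 318 [array([-65.1, -56. ]), array([50.4, 60.1])]
0 291 [array([-65.2, -55.9]), array([50.7, 60. ])]
15 304 [array([-65.3, -56. ]), array([50.1, 59.8])]
y -40 180 [35.6 44.1]
y -10 201 [35.5 44.7]
y 20 183 [35.7 44.1]
board rel TCP [[-44.68041317 -24.35940662]
 [ 41.84388432  30.53971996]] [121.34674874 122.43739682 123.57634719]
-40 29.192495364045087
30 30.62241916968598
```

Emit:
{"method": "servo_tool", "body": {
  "moves": [
    [[0.02,0.4,-0.3],[0,0,-0.1]],
    [[0.04,0.8,-0.7],[0,0,-0.2]],
    [[0.06,1.2,-1],[0,0,-0.2]],
    [[0.06,1.39,-1.3],[0,0,-0.2]],
    [[0.06,1.39,-1.5],[0,0,-0.2]],
    [[0.06,1.39,-1.7],[0,0,-0.2]],
    [[0.06,1.39,-1.7],[0,0,-0.2]],
    [[0.06,1.39,-1.7],[0,0,-0.2]]
  ]
}}

```text
clock: 5.9
tcp_pos: [533.1, 158.7, 45.0]
eef_rot: [-2.221, -1.948, -0.284]
wrist_force: [-0.1, -0.7, -1.5]
finger_gap: 27.9
```

```bash
python3 - <<'E'
from h import *
s=manip.observe();print(s['tcp_pos'],s['wrist_force'])
P,D=grab_frame('scene');cv2.imwrite('pics/s4.png',cv2.resize(P[120:280,380:600,::-1],None,fx=3.5,fy=3.5))
P,D=grab_frame('wrist');cv2.imwrite('pics/w4.png',P[:,:,::-1])
E
```

```text
[533.1431794  158.66377378  45.02271223] [-0.12520004 -0.72199152 -1.47754161]
```

View pics/s4.png

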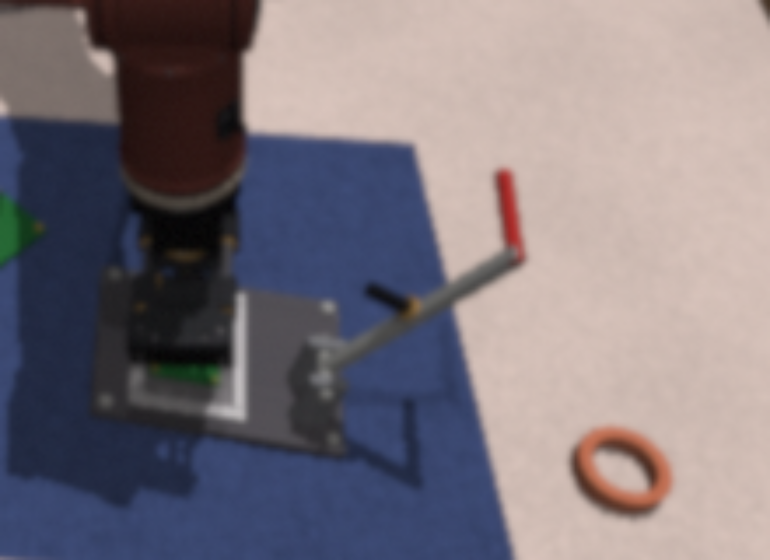

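View pics/w4.png

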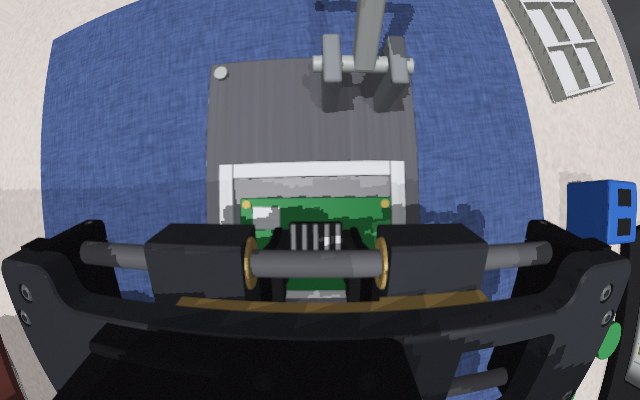

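The board is above the pocket. The wrist view shows a far-side gap at (315,188), so it needs about 5 mm more in +y. I'll correct that and lower.

Emit:
{"method": "servo_tool", "body": {
  "moves": [
    [[-0.02,0.1,0],[0,0,0]],
    [[-0.02,0.1,-0.1],[0,0,0]],
    [[-0.02,0.1,-0.2],[0,0,0]],
    [[-0.02,0.1,-0.3],[0,0,0]],
    [[-0.02,0.1,-0.38],[0,0,0]],
    [[-0.02,0.1,-0.4],[0,0,0]],
    [[-0.02,0.1,-0.4],[0,0,0]]
  ]
}}

```text
clock: 6.7
tcp_pos: [532.2, 164.2, 25.2]
eef_rot: [-2.22, -1.949, -0.284]
wrist_force: [-0.2, 0.8, -1.4]
finger_gap: 27.5
```

```bash
python3 - <<'E'
from h import *
s=manip.observe();print(s['tcp_pos'],s['wrist_force'])
P,D=grab_frame('wrist');cv2.imwrite('pics/w5.png',P[120:320,150:470,::-1])
E
```

```text
[532.23411214 164.15782797  25.1894685 ] [-0.23745262  0.76731664 -1.38797898]
```

View pics/w5.png

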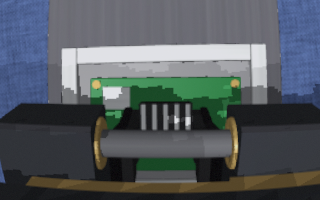

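The board sits within the sills with gaps on the left, right and far sides. Lower the last millimetre, release, and lift along the tool's tilt.

Emit:
{"method": "servo_tool", "body": {
  "moves": [
    [[0,0,-0.02],[0,0,0]],
    [[0,0,-0.03],[0,0,0]],
    [[0,0,-0.03],[0,0,0]]
  ]
}}

```text
clock: 7.05
tcp_pos: [532.7, 164.2, 24.6]
eef_rot: [-2.22, -1.949, -0.286]
wrist_force: [-2.0, -2.1, 5.9]
finger_gap: 28.0
```

Emit:
{"method": "servo_tool", "body": {
  "moves": [
    [[0,0,0],[0,0,0]],
    [[0,0,0],[0,0,0]],
    [[0,0,0],[0,0,0]],
    [[0,0,0],[0,0,0]],
    [[0,-0.05,0.3],[0,0,0]],
    [[0,-0.2,0.8],[0,0,0]],
    [[0,-0.6,1.6],[0,0,0]],
    [[0,-1.2,2.4],[0,0,0]],
    [[0,-2,3],[0,0,0]],
    [[0,-2,3],[0,0,0]]
  ],
  "jaw": 0.6
}}

```text
clock: 8.05
tcp_pos: [535.6, 57.7, 180.3]
eef_rot: [-2.231, -1.944, -0.297]
wrist_force: [0.3, 0.6, -1.1]
finger_gap: 52.4
```

```bash
python3 - <<'E'
from h import *
s,p,d,W=wristworld('w6');print(s['clock'],s['tcp_pos'],s['q'])
hsv=cv2.cvtColor(p,cv2.COLOR_RGB2HSV)
g=(hsv[...,0]>45)&(hsv[...,0]<80)&(hsv[...,1]>120)&(abs(W[...,0]-533)<80)&(abs(W[...,1]-165)<65)
P=W[g];print(len(P),cv2.minAreaRect(P[:,:2].astype(np.float32)),np.percentile(P[:,2],[5,50,95]))
P,D=grab_frame('scene');cv2.imwrite('pics/s6.png',cv2.resize(P[120:280,380:600,::-1],None,fx=3.5,fy=3.5))
W=world('scene',D);hsv=cv2.cvtColor(P,cv2.COLOR_RGB2HSV)
r=(((hsv[...,0]<5)|(hsv[...,0]>174))&(hsv[...,1]>150))&(W[...,2]>205)&(W[...,2]<260)&(abs(W[...,1]-333)<60)&(abs(W[...,0]-545)<70)
print('handle',W[r].mean(0))
E
```

```text
8.05 [535.61096032  57.73250798 180.30887021] [-0.65756234  0.1173898   0.6981629   1.87526948 -0.3647868   1.16934718
  0.04146202]
2575 ((531.8626708984375, 162.8568878173828), (55.46622848510742, 88.67565155029297), 83.04454803466797) [16.19829361 17.42060924 18.75072565]
handle [545.11232455 332.80370886 227.754535  ]
```

View pics/w6.png

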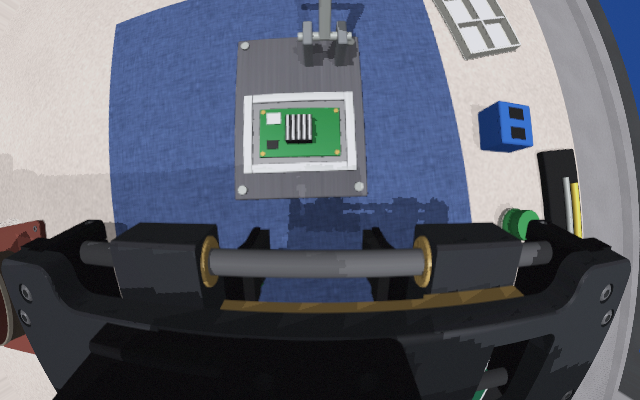

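The board lies flat in the pocket at (300,127), with top z about 17.4 mm and even margins. Next is the clamp handle. I'll work out the turn needed.

```bash
python3 - <<'E'
from h import *
s=manip.observe();C=R.from_rotvec(s['eef_rot'])
for a in (40,83.7):
    a=np.radians(a); y=[np.cos(a),np.sin(a),0];z=[0,0,-1];x=np.cross(y,z)
    T=R.from_matrix(np.column_stack([x,y,z])); print(np.degrees((T*C.inv()).as_rotvec())/5)
print((np.array([527,336.5,290])-s['tcp_pos'])/50)
E
```

```text
[-2.94843276 -0.87698597  9.46148902]
[-2.60782165 -2.06802039 18.14356407]
[-0.1257531   5.46781996  2.27570096]
```

Emit:
{"method": "servo_tool", "body": {
  "moves": [
    [[0,0,0.8],[-0.3,-0.1,1]],
    [[0,0,1.6],[-0.6,-0.2,2]],
    [[0,0.3,2.2],[-0.9,-0.3,3]],
    [[0,0.8,2.4],[-1.2,-0.4,4]],
    [[0,1.4,2.4],[-1.5,-0.5,5]],
    [[0,2,2.4],[-1.8,-0.6,6]],
    [[-0.1,2.6,2.4],[-2.1,-0.7,7]],
    [[-0.1,3.2,2.4],[-2.5,-0.8,8]],
    [[-0.1,3.8,2.4],[-2.9,-0.9,9]],
    [[-0.1,4.3,2.4],[-2.9,-0.9,9.5]]
  ]
}}

```text
clock: 9.15
tcp_pos: [526.1, 282.4, 294.9]
eef_rot: [-1.309, -2.852, -0.002]
wrist_force: [-0.6, 0.5, -0.2]
finger_gap: 52.0
```

```bash
cat > t.py <<'E'
from h import *
import sys
x,y,z,a=map(float,sys.argv[1:5])
s=manip.observe();C=R.from_rotvec(s['eef_rot']);a=np.radians(a)
Y=[np.cos(a),np.sin(a),0];Z=[0,0,-1];X=np.cross(Y,Z)
T=R.from_matrix(np.column_stack([X,Y,Z])); print(s['clock'],s['tcp_pos'],s['wrist_force'],s['finger_gap'],'turn',np.round(np.degrees((T*C.inv()).as_rotvec())/5,2),'shift',np.round((np.array([x,y,z])-s['tcp_pos'])/50,3),np.round(s['q'],2))
E
python3 t.py 527 336.5 275 83.7
```

```text
9.15 [526.13237137 282.42362406 294.92099571] [-0.6173688   0.54347442 -0.16289455] 52.04718930198299 turn [-0.02 -0.03  8.6 ] shift [ 0.017  1.082 -0.398] [-0.94  0.2   0.45  1.51 -0.09  1.45  0.22]
```

Emit:
{"method": "servo_tool", "body": {
  "moves": [
    [[0,0.2,0],[0,0,1.2]],
    [[0,0.4,0],[0,0,2.4]],
    [[0,0.6,-0.1],[0,0,3.6]],
    [[0,0.8,-0.2],[0,0,4.8]],
    [[0.02,1,-0.3],[0,0,6]],
    [[0.02,1.08,-0.4],[0,0,7.2]],
    [[0.02,1.08,-0.4],[0,0,8.4]],
    [[0.02,1.08,-0.4],[0,0,8.6]],
    [[0.02,1.08,-0.4],[0,0,8.6]]
  ]
}}

```text
clock: 10.05
tcp_pos: [526.5, 336.9, 274.3]
eef_rot: [-0.175, -3.132, 0.001]
wrist_force: [0.7, -0.2, 0.1]
finger_gap: 52.0
```

```bash
python3 t.py 527 336.5 204 83.7; python3 - <<'E'
from h import *
s,p,d,W=wristworld('w7')
hsv=cv2.cvtColor(p,cv2.COLOR_RGB2HSV)
r=(((hsv[...,0]<6)|(hsv[...,0]>172))&(hsv[...,1]>150))&(W[...,2]>205)&(W[...,2]<260)&(abs(W[...,1]-333)<60)&(abs(W[...,0]-545)<80)
P=W[r];print(len(P),cv2.fitLine(P.astype(np.float32),cv2.DIST_HUBER,0,.01,.01).ravel(),P.min(0),P.max(0))
E
```

```text
10.05 [526.49348807 336.89355508 274.29452376] [ 0.73792797 -0.15472069  0.06886594] 52.018837781748445 turn [ 0.   -0.05  0.02] shift [ 0.01  -0.008 -1.406] [-0.91  0.27  0.34  1.46 -0.09  1.43  0.89]
1045 [ 9.9522591e-01 -9.7497292e-02  4.4277105e-03  5.3253943e+02
  3.3569690e+02  2.2827986e+02] [504.27714341 325.84448213 220.49130252] [584.911642   343.70588425 230.61200664]
```

View pics/w7.png

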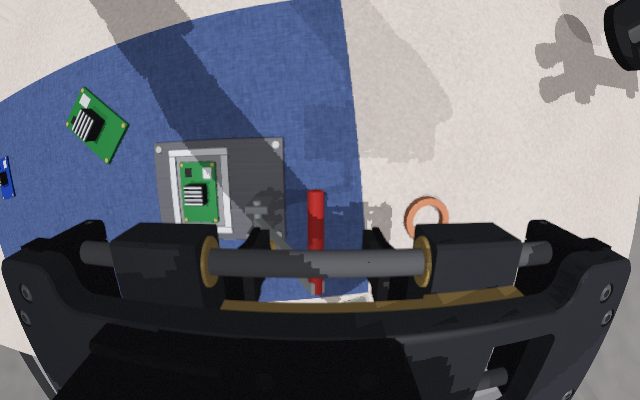

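The picture shows the red handle at (316,240), between the fingers at (258,250) and (377,250). Descend and pinch.

Emit:
{"method": "servo_tool", "body": {
  "moves": [
    [[0.04,-0.01,-0.4],[0,0,0]],
    [[0.04,-0.01,-0.8],[0,0,0]],
    [[0.04,-0.01,-1.2],[0,0,0]],
    [[0.04,-0.01,-1.4],[0,0,0]],
    [[0.04,-0.01,-1.4],[0,0,0]]
  ]
}}

```text
clock: 10.6
tcp_pos: [527.9, 335.9, 203.2]
eef_rot: [-0.178, -3.131, 0.003]
wrist_force: [0.4, 0.3, 0.1]
finger_gap: 52.4
```

Emit:
{"method": "servo_tool", "body": {
  "moves": [
    [[0,0,0],[0,0,0]],
    [[0,0,0],[0,0,0]],
    [[0,0,0],[0,0,0]],
    [[0,0,0],[0,0,0]],
    [[0,0,0],[0,0,0]],
    [[0,0,0],[0,0,0]]
  ],
  "jaw": 0
}}

```text
clock: 11.2
tcp_pos: [528.0, 336.0, 203.4]
eef_rot: [-0.178, -3.131, 0.002]
wrist_force: [1.1, 1.9, 0.5]
finger_gap: 12.1
```

```bash
python3 t.py 527 336.5 204 83.7; python3 - <<'E'
from h import *
s=manip.observe();p=s['tcp_pos']+[0,0,19]
a=np.radians(-6.3);ux=np.array([np.cos(a),np.sin(a),0]);uy=np.array([-ux[1],ux[0],0])
c=np.array([533,165,0]);f=p-c;fy,fz=f@uy,p[2]
print('handle f',f@ux,fy,fz,'angle',np.arctan2(fz-60,95-fy),'r',np.hypot(fz-60,95-fy))
th0=np.arctan2(fz-60,95-fy)
q0=np.array([95-180*np.cos(th0),60+180*np.sin(th0)])
for th in np.linspace(th0,0.03,24):
    dy=95-180*np.cos(th)-q0[0];dz=60+180*np.sin(th)-q0[1]
    print(round(th,2),np.round((dy*uy+np.array([0,0,dz]))/50,2))
E
```

```text
11.2 [527.9748135  335.99269378 203.38146688] [1.12551405 1.88289495 0.49100277] 12.12050768562588 turn [ 0.01 -0.07  0.04] shift [-0.019  0.01   0.012] [-0.9   0.3   0.33  1.56 -0.1   1.3   0.9 ]
handle f -23.758604632866824 169.4086259033613 222.38146688359203 angle 2.0004760904312517 r 178.61798452589667
2.0 [0. 0. 0.]
1.91 [-0.03 -0.28  0.12]
1.83 [-0.06 -0.58  0.21]
1.74 [-0.1  -0.88  0.27]
1.66 [-0.13 -1.18  0.31]
1.57 [-0.16 -1.49  0.33]
1.49 [-0.2  -1.79  0.31]
1.4 [-0.23 -2.1   0.28]
1.32 [-0.26 -2.4   0.21]
1.23 [-0.3  -2.69  0.12]
1.14 [-0.33 -2.97  0.  ]
1.06 [-0.36 -3.25 -0.14]
0.97 [-0.39 -3.51 -0.3 ]
0.89 [-0.41 -3.75 -0.48]
0.8 [-0.44 -3.98 -0.69]
0.72 [-0.46 -4.19 -0.91]
0.63 [-0.48 -4.38 -1.15]
0.54 [-0.5  -4.55 -1.41]
0.46 [-0.52 -4.7  -1.68]
0.37 [-0.53 -4.82 -1.96]
0.29 [-0.54 -4.92 -2.25]
0.2 [-0.55 -5.   -2.55]
0.12 [-0.56 -5.04 -2.86]
0.03 [-0.56 -5.07 -3.16]
```

The handle is gripped (gap 12.1 mm). Its computed position gives an angle of 2.00 and radius 178.6, which agrees with the model. Follow the arc.

Emit:
{"method": "servo_tool", "body": {
  "moves": [
    [[-0.01,-0.14,0.06],[0,0,0]],
    [[-0.03,-0.28,0.12],[0,0,0]],
    [[-0.05,-0.43,0.17],[0,0,0]],
    [[-0.06,-0.58,0.21],[0,0,0]],
    [[-0.08,-0.73,0.24],[0,0,0]],
    [[-0.1,-0.88,0.27],[0,0,0]],
    [[-0.13,-1.18,0.31],[0,0,0]],
    [[-0.16,-1.49,0.33],[0,0,0]],
    [[-0.16,-1.49,0.33],[0,0,0]]
  ]
}}

```text
clock: 12.1
tcp_pos: [519.3, 257.9, 219.6]
eef_rot: [-0.183, -3.128, 0.005]
wrist_force: [-1.4, 0.5, -3.3]
finger_gap: 10.6
```

```bash
cat > arc.py <<'E'
from h import *
s=manip.observe();p=s['tcp_pos']+[0,0,19]
a=np.radians(-6.3);ux=np.array([np.cos(a),np.sin(a),0]);uy=np.array([-ux[1],ux[0],0])
c=np.array([533,165,0]);f=p-c;fy,fz=f@uy,p[2];th0=np.arctan2(fz-60,95-fy)
print('gap',s['finger_gap'],'F',s['wrist_force'],'handle f',f@ux,fy,fz,'angle',th0,'r',np.hypot(fz-60,95-fy))
for th in np.arange(np.floor(th0/.09)*.09,0,-.09).tolist()+[.03]:
    t=c-ux*23.8+uy*(95-179*np.cos(th))+[0,0,60+179*np.sin(th)]
    print(round(th,2),np.round((t-p)/50,2).tolist())
E
python3 arc.py
```

```text
gap 10.60126570285268 F [-1.44375583  0.46193252 -3.32857134] handle f -23.83414018435573 90.84381455290968 238.60560556247967 angle 1.5475303409144643 r 178.65395661952374
1.53 [-0.01, -0.06, 0.0]
1.44 [-0.04, -0.38, -0.02]
1.35 [-0.08, -0.7, -0.08]
1.26 [-0.11, -1.01, -0.16]
1.17 [-0.14, -1.31, -0.28]
1.08 [-0.18, -1.59, -0.41]
0.99 [-0.21, -1.87, -0.58]
0.9 [-0.23, -2.13, -0.77]
0.81 [-0.26, -2.37, -0.98]
0.72 [-0.29, -2.59, -1.21]
0.63 [-0.31, -2.79, -1.46]
0.54 [-0.33, -2.97, -1.73]
0.45 [-0.34, -3.12, -2.01]
0.36 [-0.36, -3.25, -2.31]
0.27 [-0.37, -3.35, -2.62]
0.18 [-0.38, -3.42, -2.93]
0.09 [-0.38, -3.46, -3.25]
0.03 [-0.38, -3.47, -3.46]
```

The gap dropped from 12.1 to 10.6 mm, so I'll check the grip.

```bash
python3 - <<'E'
from h import *
s,p,d,W=wristworld('w8')
P,D=grab_frame('scene');cv2.imwrite('pics/s8.png',cv2.resize(P[100:280,370:600,::-1],None,fx=3.4,fy=3.3))
print(manip.observe()['finger_gap'])
W=world('scene',D);hsv=cv2.cvtColor(P,cv2.COLOR_RGB2HSV)
r=(((hsv[...,0]<5)|(hsv[...,0]>174))&(hsv[...,1]>150))&(W[...,2]>150)&(abs(W[...,1]-250)<90)&(abs(W[...,0]-530)<70)
Q=W[r];print('handle',len(Q),np.median(Q,0),Q.min(0),Q.max(0))
E
```

```text
10.721135799255787
handle 464 [549.36288683 243.8397694  527.34587088] [462.51965456 177.19730042 238.9713358 ] [588.35684954 315.8430297  640.77243359]
```

View pics/w8.png

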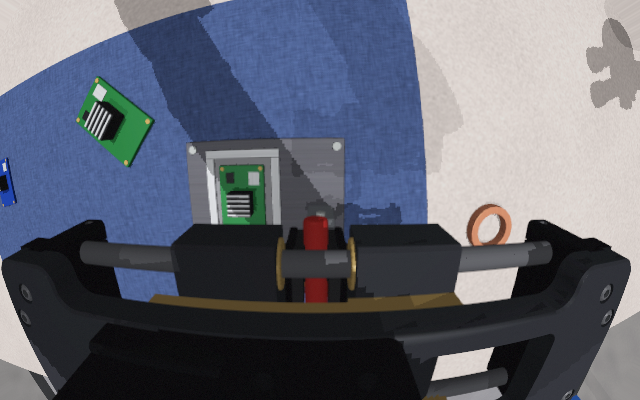

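View pics/s8.png

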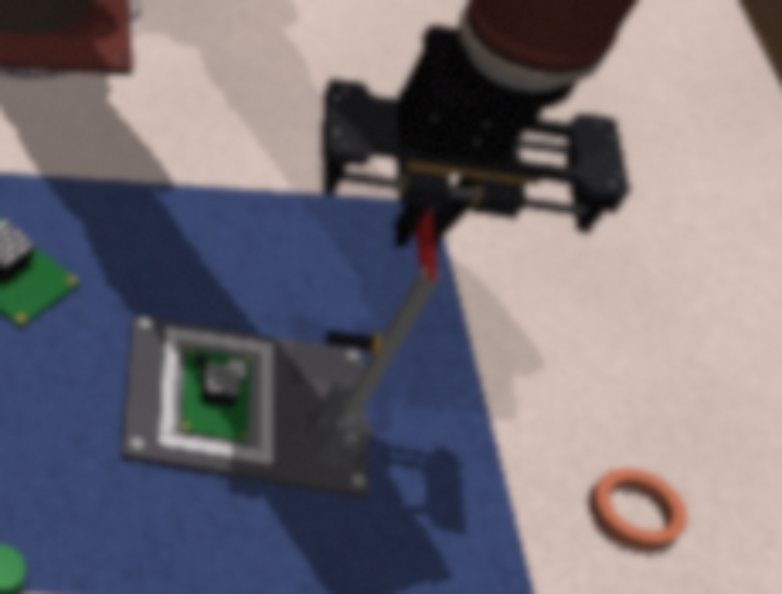

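The handle at (316,260) is still between the fingers, and the arm stands at about 1.55. Continue the arc.

Emit:
{"method": "servo_tool", "body": {
  "moves": [
    [[-0.03,-0.22,-0.01],[0,0,0]],
    [[-0.04,-0.38,-0.02],[0,0,0]],
    [[-0.06,-0.54,-0.05],[0,0,0]],
    [[-0.08,-0.7,-0.08],[0,0,0]],
    [[-0.1,-0.86,-0.12],[0,0,0]],
    [[-0.11,-1.01,-0.16],[0,0,0]],
    [[-0.13,-1.16,-0.22],[0,0,0]],
    [[-0.14,-1.31,-0.28],[0,0,0]],
    [[-0.18,-1.59,-0.41],[0,0,0]],
    [[-0.18,-1.59,-0.41],[0,0,0]]
  ]
}}

```text
clock: 13.2
tcp_pos: [510.3, 178.6, 197.5]
eef_rot: [-0.182, -3.129, 0.005]
wrist_force: [4.6, 3.8, -9.5]
finger_gap: 10.6
```

```bash
python3 arc.py
```

```text
gap 10.626277726061852 F [ 4.63906986  3.75373698 -9.46202133] handle f -24.05270439742528 11.069518839329952 216.4593629889994 angle 1.0784263123965965 r 177.54959288825492
0.99 [-0.03, -0.28, -0.14]
0.9 [-0.05, -0.54, -0.32]
0.81 [-0.08, -0.79, -0.54]
0.72 [-0.11, -1.01, -0.77]
0.63 [-0.13, -1.21, -1.02]
0.54 [-0.15, -1.38, -1.29]
0.45 [-0.16, -1.54, -1.57]
0.36 [-0.18, -1.66, -1.87]
0.27 [-0.19, -1.76, -2.17]
0.18 [-0.2, -1.83, -2.49]
0.09 [-0.2, -1.88, -2.81]
0.03 [-0.2, -1.89, -3.02]
```

Emit:
{"method": "servo_tool", "body": {
  "moves": [
    [[-0.02,-0.14,-0.07],[0,0,0]],
    [[-0.03,-0.28,-0.14],[0,0,0]],
    [[-0.04,-0.41,-0.23],[0,0,0]],
    [[-0.05,-0.54,-0.32],[0,0,0]],
    [[-0.07,-0.67,-0.43],[0,0,0]],
    [[-0.08,-0.79,-0.54],[0,0,0]],
    [[-0.1,-0.9,-0.65],[0,0,0]],
    [[-0.11,-1.01,-0.77],[0,0,0]],
    [[-0.13,-1.21,-1.02],[0,0,0]],
    [[-0.13,-1.21,-1.02],[0,0,0]]
  ]
}}

```text
clock: 14.2
tcp_pos: [503.1, 117.7, 144.8]
eef_rot: [-0.183, -3.128, 0.004]
wrist_force: [1.6, 6.2, -5.3]
finger_gap: 10.3
```

```bash
python3 arc.py
```

```text
gap 10.342763269676116 F [ 1.63614527  6.1975153  -5.33910831] handle f -24.49271490443067 -50.25242649779775 163.80183205711373 angle 0.6204778343040777 r 178.53035523941406
0.54 [-0.0, -0.17, -0.24]
0.45 [-0.02, -0.32, -0.52]
0.36 [-0.04, -0.44, -0.81]
0.27 [-0.05, -0.54, -1.12]
0.18 [-0.05, -0.61, -1.44]
0.09 [-0.06, -0.66, -1.75]
0.0 [-0.06, -0.67, -2.08]
0.03 [-0.06, -0.67, -1.97]
```

Emit:
{"method": "servo_tool", "body": {
  "moves": [
    [[0,-0.08,-0.12],[0,0,0]],
    [[0,-0.17,-0.24],[0,0,0]],
    [[-0.01,-0.25,-0.38],[0,0,0]],
    [[-0.02,-0.32,-0.52],[0,0,0]],
    [[-0.03,-0.38,-0.66],[0,0,0]],
    [[-0.04,-0.44,-0.81],[0,0,0]],
    [[-0.05,-0.54,-1.12],[0,0,0]],
    [[-0.05,-0.58,-1.28],[0,0,0]],
    [[-0.05,-0.61,-1.44],[0,0,0]],
    [[-0.05,-0.61,-1.44],[0,0,0]]
  ]
}}

```text
clock: 15.2
tcp_pos: [499.8, 86.4, 71.8]
eef_rot: [-0.184, -3.126, 0.006]
wrist_force: [-4.1, 1.2, -1.8]
finger_gap: 11.0
```

```bash
python3 arc.py
```

```text
gap 11.04727210464368 F [-4.07566396  1.23843017 -1.8116357 ] handle f -24.35196065544205 -81.80606773174198 90.75661153515402 angle 0.1722332519451683 r 179.46129036615582
0.09 [0.01, -0.03, -0.29]
0.03 [0.01, -0.04, -0.51]
```

Last part, gently, while watching for contact.

Emit:
{"method": "servo_tool", "body": {
  "moves": [
    [[0,-0.01,-0.1],[0,0,0]],
    [[0,-0.02,-0.2],[0,0,0]],
    [[0,-0.03,-0.3],[0,0,0]],
    [[0,-0.03,-0.4],[0,0,0]],
    [[0,-0.03,-0.46],[0,0,0]],
    [[0,-0.04,-0.5],[0,0,0]],
    [[0,-0.04,-0.5],[0,0,0]]
  ]
}}

```text
clock: 15.9
tcp_pos: [499.5, 83.4, 46.3]
eef_rot: [-0.185, -3.125, 0.008]
wrist_force: [-4.7, -2.6, -0.0]
finger_gap: 10.6
```

```bash
python3 arc.py; python3 - <<'E'
from h import *
wristworld('w9')
P,D=grab_frame('scene');cv2.imwrite('pics/s9.png',cv2.resize(P[100:280,370:600,::-1],None,fx=3.4,fy=3.3))
E
```

```text
gap 10.647413438714915 F [-4.71836597 -2.62125574 -0.02025405] handle f -24.362096073804537 -84.82221146339221 65.33844292025272 angle 0.029678621908148378 r 179.9014360932056
0.03 [0.01, 0.02, 0.0]
```

View pics/w9.png

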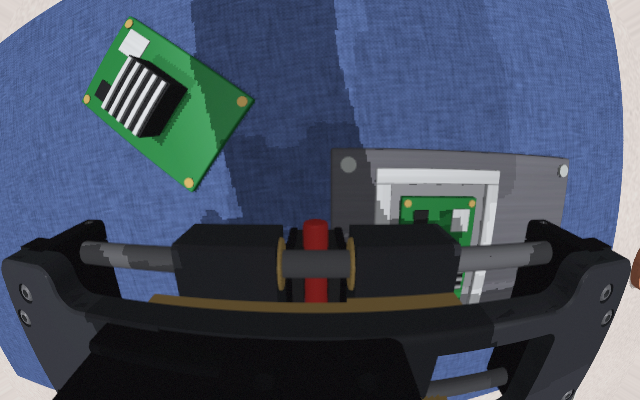

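View pics/s9.png

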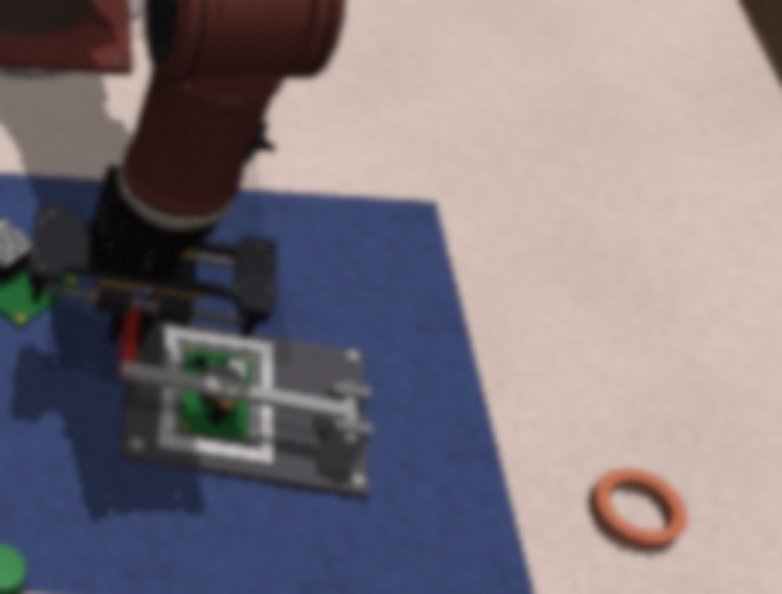

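The clamp is down at about 0.03. The bar crosses the board, with the foot at (225,400) in the scene crop. Release, then rise straight up.

Emit:
{"method": "servo_tool", "body": {
  "moves": [
    [[0,0,0],[0,0,0]],
    [[0,0,0],[0,0,0]],
    [[0,0,0],[0,0,0]],
    [[0,0,0],[0,0,0]],
    [[0,0,0.3],[0,0,0]],
    [[0,0,0.8],[0,0,0]],
    [[0,0,1.6],[0,0,0]],
    [[-0.3,-0.8,2.4],[0,0,0]],
    [[-0.6,-1.6,3],[0,0,0]],
    [[-0.6,-2,3],[0,0,0]]
  ],
  "jaw": 0.5
}}

```text
clock: 17.0
tcp_pos: [470.2, -18.7, 200.1]
eef_rot: [-0.187, -3.13, 0.005]
wrist_force: [0.7, 0.2, -0.4]
finger_gap: 43.4
```

Emit:
{"method": "servo_tool", "body": {
  "moves": [
    [[0,-0.8,0.3],[0,0,0]],
    [[0,-1.6,0.6],[0,0,0]],
    [[0,-2.4,0.6],[0,0,0]],
    [[0,-2.4,0.6],[0,0,0]],
    [[0,-2.4,0.6],[0,0,0]]
  ]
}}

```text
clock: 17.5
tcp_pos: [470.2, -139.3, 230.2]
eef_rot: [-0.19, -3.131, 0.004]
wrist_force: [-0.5, 1.0, -0.3]
finger_gap: 43.3
```

```bash
python3 - <<'E'
from h import *
print(manip.observe()['tcp_pos'],manip.observe()['clock'],manip.observe()['wrist_force'])
for n in('scene','top'):
    P,D=grab_frame(n);W=world(n,D);hsv=cv2.cvtColor(P,cv2.COLOR_RGB2HSV)
    r=(((hsv[...,0]<6)|(hsv[...,0]>172))&(hsv[...,1]>150))&(W[...,2]>30)&(W[...,2]<100)&(abs(W[...,1]-80)<60)&(abs(W[...,0]-515)<70)
    Q=W[r];print(n,'handle',len(Q),np.median(Q,0))
    a=np.radians(-6.3);ux=np.array([np.cos(a),np.sin(a)]);uy=np.array([-ux[1],ux[0]]);F=W[...,:2]-[532.5,165]
    F=np.stack([F@ux,F@uy],-1)
    b=(abs(F[...,0]-31)<4);
    for y0 in(-60,0,60):
        k=b&(abs(F[...,1]-y0)<8)&(W[...,2]>50)&(W[...,2]<90);print(' bar top z',y0,k.sum(),np.median(W[k][:,2]) if k.any() else None)
    g=(hsv[...,0]>45)&(hsv[...,0]<80)&(hsv[...,1]>120)&(abs(F[...,0])<60)&(abs(F[...,1])<50);print(' green',g.sum(),W[g].min(0),W[g].max(0),np.median(W[g][:,2]))
    if n=='scene': cv2.imwrite('pics/s10.png',cv2.resize(P[100:280,370:600,::-1],None,fx=3.4,fy=3.3))
    else: cv2.imwrite('pics/t10.png',P[:,:,::-1])
wristworld('w10')
E
```

```text
[ 470.21892469 -139.25359909  230.22498698] 17.5 [-0.47702014  0.97414253 -0.25644618]
scene handle 65 [516.99500184  81.24495646  69.27234541]
 bar top z -60 13 68.48015519642615
 bar top z 0 17 67.1327158654043
 bar top z 60 12 66.13908595379229
 green 177 [492.21878064 136.02432932  11.76347263] [581.61483726 185.00041238  31.32192975] 17.181743384272522
top handle 86 [515.47137633  81.75014858  69.88509113]
 bar top z -60 13 70.16930435332438
 bar top z 0 16 68.85592219670491
 bar top z 60 15 67.19771657639285
 green 250 [488.77771024 134.65660912  11.12803125] [562.66288151 194.29145703  31.96133132] 18.140549446811292
```

View pics/s10.png

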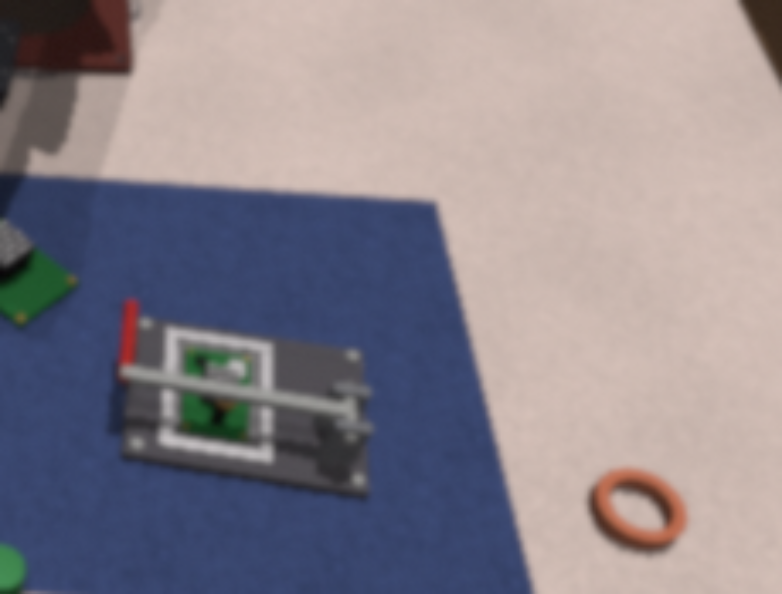

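View pics/t10.png

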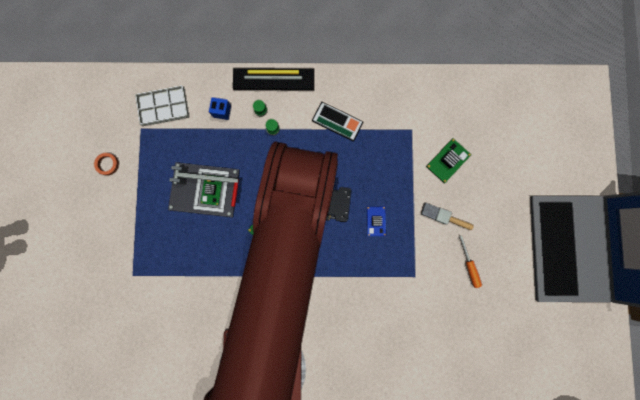

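View pics/w10.png

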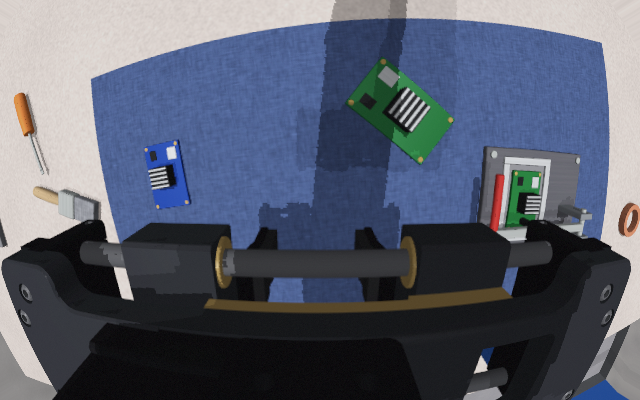

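The final pictures show the bar sloping about 0.02–0.025 rad, close to the 0.03 expected on a seated board. The green board is inside the sills, the blue board is still at (376,221) in the top view, and the gripper is clear. Handing in.

```bash
python3 -c "
from h import *
print(manip.job_done(), manip.observe()['clock'])"
```

```text
the job is handed in; nothing more can be done
the job is handed in; nothing more can be done
```

I clamped the smallest green board (measured 55 x 89 mm) into the fixture and handed the job in at about 17.7 s; no verdict is reported. The clamp was already open at about 2.0 rad, so it needed no lifting. I gripped the board by its heat sink, laid it flat in the pocket, swung the arm down by its red handle, then let go and backed away.

**Last checks:**
- **Clamp:** the handle position gave an angle of 0.03 rad just before I let go. After release the bar slopes about 0.02–0.025 rad, which fits the foot resting on a seated board. The foot is partly hidden by the bar in the pictures.
- **Board:** it lies flat inside the sills, with its top at about 17–18 mm.
- **Blue board:** it is still at the same place in the top view.
- **Gripper:** it is open and well clear of everything, and the wrist force is near zero.

**Disagreements:**
- The wrist and fixed cameras differed by about 2–4 mm on positions, within the roughly 8 mm of room in the pocket.
- The finger gap on the 12 mm handle read 10.3–11 mm during the swing, but the handle stayed in the grip.

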